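Set the stencil ruler to the red stop

TASK

On the stencil board, press the blue pad in the middle of the sliding ruler carriage to free its brake and, keeping it pressed, push the carriage along the rail until it rests against the red stop clip, without shoving either stop clip out of place. Then let the pad spring back up so that the brake holds. It is all done with a fingertip: pick nothing up, and leave the bottles, jar, marker, cup and tattoo machine where they stand.

Things in the scene. Friction and masses are not known exactly. Their poses are not given: they have to be found in the camera images.
- board: grey board fixed on the table, 250 x 410 x 10 mm, with a tan sheet and an aluminium rail (48 mm wide, 380 mm long, top 24 mm above the table). Origin: on the rail's centre line, half-way along it, on the table; its y axis runs along the rail, its x axis points from the rail across the sheet (away from the robot), z up.
- pad_top (a point): centre of the upper face of the blue pad, 50 mm above the table while the pad is up. The pad is 60 mm long along the rail, 40 mm wide; 4 mm high ridges at its two ends along the rail leave 52 mm between them for a fingertip. It moves straight down 7 mm and springs back; it takes 6 N to start and 9.5 N fully down.
- ruler_tip (a point): tip of the flat steel ruler arm, on its upper face 32 mm above the table. The arm (24 mm wide) is fixed to the black carriage, in line with the pad's centre, and reaches 125 mm from the rail's centre line over the sheet. The carriage, under the blue pad, is 76 mm long along the rail (38 mm to each side of the pad's centre), 56 mm wide, its top 37 mm above the table
- pad (a joint): how far the blue pad is pressed down, m: about 0 up (brake holds the carriage with some 12 to 18 N of friction), 0.007 fully down. From about 0.001 the brake is free and the carriage slides with about 2 N
- carriage (a joint): place of the carriage along the rail, m: 0 at the board's origin, growing along the board's y axis
- red_stop_top (a point): centre of the upper face of the red stop clip on the rail near one of its ends, 38 mm above the table; the clip is 16 mm long along the rail and 52 mm wide, with a small steel screw head (12 mm across, 8 mm high) on top. The carriage touches it when the pad's centre is 46 mm from the clip's centre. The clip is held by friction and is shoved along by about 15 N
- yellow_stop_top (a point): the same for the yellow stop clip, at the rail's other end; not the one wanted
- ink_black: loose black ink bottle, 34 mm across, 85 mm tall, standing on the table on the robot's side of the board; origin at its underside centre
- ink_green: loose green ink bottle, 34 mm across, 85 mm tall, standing on the table on the robot's side of the board; origin at its underside centre
- balm: loose amber jar with metal lid, 56 mm across, 42 mm tall, standing on the practice sheet; origin at its underside centre
- marker: loose white and purple marker, 125 x 12 x 12 mm, lying on the practice sheet; origin on its underside
- rinse_cup: loose clear plastic cup, 90 mm across, 75 mm tall, beside the board; origin at its underside centre
- machine: loose coil tattoo machine, about 150 x 34 x 37 mm, lying beside the board; origin on its underside

How it is judged:
By the outcome, as a careful person would: the job done as asked, in the order asked, and still so for the second after the job is handed in, with the robot touching nothing.
It also fails if it takes over 35 s, if anything falls off the work surface, if the arm or the gripper's body presses on something with over 40 N, if the wrist force passes 120 N, or if a joint passes its speed limit or range.

ROBOT

A 6-joint arm with a two-finger parallel gripper is mounted at the origin on the work surface. World frame = base frame: x ahead of the robot, y to its left, z up, the work surface at z = 0. Lengths are in mm, angles in degrees, forces in N, time in s.
With the tool pointing down it reaches from about 350 to 775 mm from the base axis. Payload 5.5 kg.
Tool frame: the origin (TCP) lies at the very end of the fingers, on their centre line; the grasp point (between the pads) lies 19 mm behind it (ctrl.pinch_z is the distance from the TCP to the grasp point, in mm); z points along the fingers, y is the line along which they close (so a half turn about z gives the same grasp; the last joint's range is limited). The gripper opens to 85 mm and grips with 20 to 120 N. Pads are 22 mm wide; open, the fingers measure 114 mm over their backs; the gripper's body (76 mm by 85 mm) begins 54 mm behind the grasp point. The pads swing forward as they close: fully open they stand 13 mm farther back than shut.
Start: joints at [55.543, 17.945, 2.641, 74.691, 0, 82.002], TCP at [256.229, 514.802, 205.523] pointing down, gripper open.
Joint ranges: [-158.12, 158.12], [-49.38, 96.58], [-58.88, 72.47], [-126.05, 133.96], [-84.25, 85.87], [-180, 180]. Speed limits (degrees/s): [147.25, 147.25, 180, 180, 180, 180].

INTERFACE

Orientations are given as [roll, pitch, yaw] about the fixed x, y, z axes, in that order (R = Rz(yaw) Ry(pitch) Rx(roll)).
In Python, from cell import ctrl gives the robot as it stands. Calls block until the motion is done:
- ctrl.move_pose(position, orientation): joint-space move of the TCP to a pose.
- ctrl.move_linear(position, attitude=None, v=150, f_stop=None): straight line of the TCP; attitude=None keeps the orientation; v is the mean speed in mm/s. With f_stop (N) it stops when the force on the tool has changed by that much, and returns True; else False.
- ctrl.move_j(angles): joint-space move.
- ctrl.open() and ctrl.gripper_close(strength=None): open the fingers fully, or close them until they stop; strength is the grip in N (None keeps the last).
- ctrl.wait(seconds).
- ctrl.ik(position, orientation): joint angles nearest the present ones, or None.
- ctrl.camera(name): name is "scene" or "top" or "wrist"; returns a dict with "pixels" (420x560x3 uint8, blue, green, red), "camera_matrix" (3x3 intrinsics, pixels), "origin" and "attitude" of the camera in the world. Camera axes: x right, y down, z forward; pixel columns grow to the right and rows downward; lengths in mm; the calibration is good to about 2 mm. A picture is of the moment at which its call begins. There is no depth.
A pose or a line that the arm cannot do raises ctrl.Unreachable and nothing moves.
- ctrl.sign_off(): hands the job in; it is judged then, once.
Readings, each from a call of its own:
- ctrl.current_time_s(): time.
- ctrl.current_q(): joint angles.
- ctrl.current_joint_velocities(): joint speeds.
- ctrl.current_joint_torque(): joint torques, N m.
- ctrl.current_ee_pos(): TCP position.
- ctrl.current_tcp_rot(): TCP orientation.
- ctrl.current_contact_force(): force on the tool from outside, world axes, zero at the start.
- ctrl.current_wrist_torque(): the same for the moment, N m.
- ctrl.current_opening(): finger opening in mm.
- ctrl.current_finger_force(): force on a finger pad.
Only numpy, scipy, OpenCV 4.12 (cv2) and the standard library are available. Lean on these libraries where they do the work, as an engineer would, in place of code of your own. Each camera call takes 0.05 s, during which the arm holds its last target. There are 200 camera calls.

## Working session

There is one attempt and no reset: what is moved stays moved. The work goes in short steps, each a Python script; the robot and the scene stay as the last script left them, time stands still between calls to the robot, and variables do not carry over. Pictures are saved under pics/ and viewed, at most 10 in all, crops included, and the job is handed in when it is done.

```bash
mkdir -p pics; cat > h.py <<'E'
import numpy as np, cv2, json
from scipy.spatial.transform import Rotation as R
from cell import ctrl
def snap(n,f):
    c=ctrl.camera(n); cv2.imwrite(f'pics/{f}.png',c['pixels'])
    json.dump({k:np.array(c[k]).tolist() for k in('camera_matrix','origin','attitude')},open(f'pics/{f}.json','w'))
def px(f,u,v,z):
    c=json.load(open(f'pics/{f}.json')); a=np.array(c['attitude'])
    M=a if a.shape==(3,3) else R.from_euler('xyz',a,degrees=True).as_matrix()
    d=M@np.linalg.inv(c['camera_matrix'])@[u,v,1]; o=np.array(c['origin'])
    return o+d*(z-o[2])/d[2]
E
python3 - <<'E'
from h import *
snap('top','t1'); snap('scene','s1'); print(open('pics/t1.json').read(),ctrl.current_tcp_rot(),ctrl.current_time_s())
cv2.imwrite('pics/t1b.png',cv2.resize(cv2.imread('pics/t1.png'),(800,600),interpolation=2))
E
```

```text
{"camera_matrix": [[517.6131027581127, 0.0, 278.85084347034314], [0.0, 517.6131027581127, 210.70156273025697], [0.0, 0.0, 1.0]], "origin": [430.23569893364163, -0.35863559653564353, 1400.6988762150304], "attitude": [-173.96501710025078, 0.46256269950235546, -88.62893684787375]} [-1.79904377e+02 -1.16030891e-02  1.53539136e+02] 0.1
```

View pics/t1b.png

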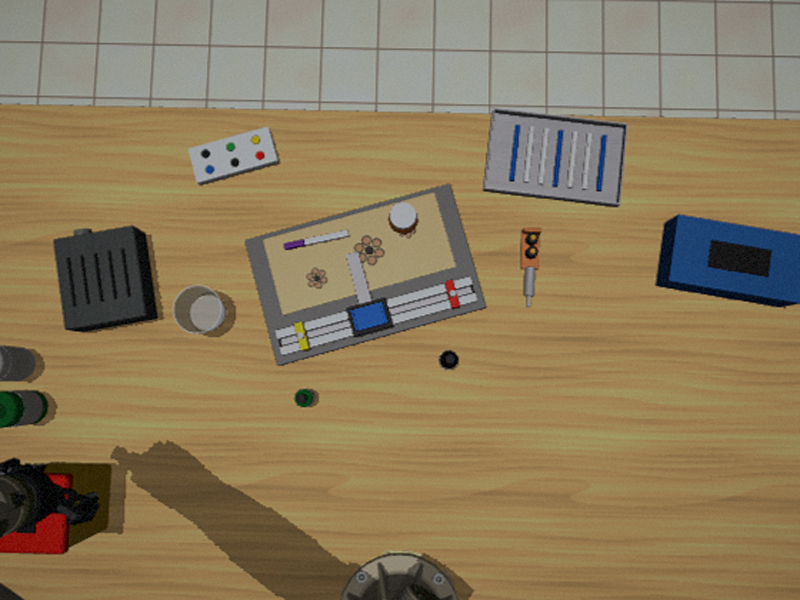

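View pics/s1.png

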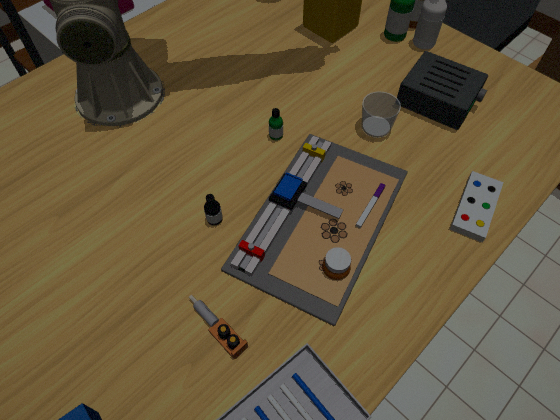

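The top view shows the pad at about (259,222) in original pixels, red stop at (317,205), yellow stop at (211,235), and ruler tip at about (247,178). I'll enlarge that area.

```bash
python3 - <<'E'
from h import *
im=cv2.imread('pics/t1.png')[170:260,185:345]
cv2.imwrite('pics/t1c.png',cv2.resize(im,None,fx=5,fy=5,interpolation=cv2.INTER_CUBIC))
E
```

```text
(no output)
```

View pics/t1c.png

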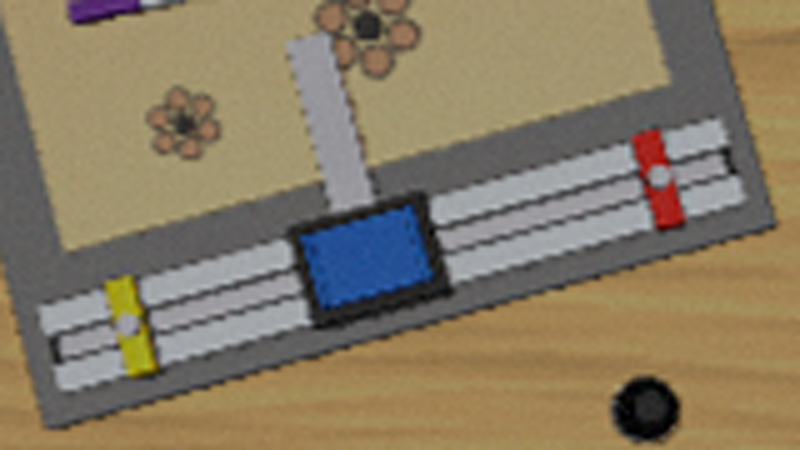

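```bash
cat > m.py <<'E'
from h import *
P=lambda u,v,z:px('t1',185+(u+.5)/5-.5,170+(v+.5)/5-.5,z)
pc=np.array([P(*c,50) for c in[(300,238),(416,205),(436,277),(324,311)]]);pad=pc.mean(0)
red=P(659.5,180,38);yel=P(132,326,38);tip=P(307,38,32)
E
python3 - <<'E'
from m import *
print(pc.round(1),pad.round(1),red.round(1),yel.round(1),tip.round(1))
u=(yel-red)[:2];L=np.hypot(*u);u/=L;n=np.array([u[1],-u[0]])
print('len',L,'yaw y-axis',np.degrees(np.arctan2(u[1],u[0])),'pad edges',[np.hypot(*(pc[i]-pc[(i+1)%4])[:2]).round(1) for i in range(4)])
print('pad off line',(pad-red)[:2]@n,'red->pad',(pad-red)[:2]@u,'tip',(tip-pad)[:2]@u,(tip-pad)[:2]@n)
print('rail ends',[P(*p,24).round(1) for p in[(48,348),(734,161)]])
print('black top',P(646,408,85).round(1))
E
```

```text
[[553.5 103.3  50. ]
 [572.3  43.   50. ]
 [534.7  31.5  50. ]
 [515.5  89.6  50. ]] [544.   66.9  50. ] [589.9 -85.3  38. ] [506.  191.5  38. ] [662.8 104.3  32. ]
len 289.17740507305433 yaw y-axis 106.86650790744301 pad edges [np.float64(63.2), np.float64(39.3), np.float64(61.2), np.float64(40.4)]
pad off line 0.2476704444502875 red->pad 158.8974434456219 tip 1.3583587743375192 124.55366730078953
rail ends [array([494. , 237.8,  24. ]), array([ 602.7, -125.8,   24. ])]
black top [467.9 -77.4  85. ]
```

```bash
python3 - <<'E'
from m import *
u=np.array([-np.sin(np.radians(16.8)),np.cos(np.radians(16.8)),0])
A=[180,0,106.8]
ctrl.gripper_close(20)
ctrl.move_pose(pad+[0,0,60],A)
ctrl.move_linear(pad+[0,0,8]); 
f0=ctrl.current_contact_force(); print('f0',f0,ctrl.current_opening(),ctrl.current_ee_pos())
hit=ctrl.move_linear(pad+[0,0,-9],v=12,f_stop=7.5)
ctrl.wait(.2)
print(hit,ctrl.current_ee_pos(),ctrl.current_contact_force()-f0,ctrl.current_time_s())
snap('top','t2'); snap('wrist','w2')
a=cv2.imread('pics/t2.png')[170:260,185:345]; b=cv2.imread('pics/w2.png')
cv2.imwrite('pics/c2.png',np.hstack([cv2.resize(a,(480,270)),cv2.resize(b,(320,240))[:,:] if 0 else cv2.copyMakeBorder(cv2.resize(b,(320,240)),0,30,0,0,0)]))
E
```

```text
f0 [0.14817601 0.21504005 0.22656886] -0.12134682936229843 [543.8707691   67.46444117  58.1323042 ]
False [544.0542115   66.85001053  41.06641065] [-0.55685722 -0.35353081 -0.54905361] 5.0833
```

View pics/c2.png

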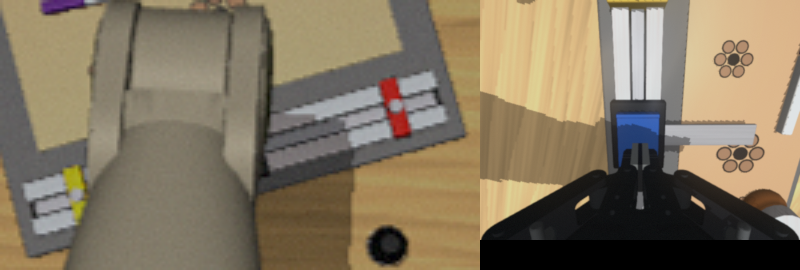

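```bash
python3 - <<'E'
from m import *
print(ctrl.current_contact_force(),ctrl.current_opening(),ctrl.current_finger_force(),ctrl.pinch_z)
snap('scene','s3')
a=cv2.imread('pics/w2.png')[130:420,130:430]; b=cv2.imread('pics/s3.png')[120:270,200:400]
cv2.imwrite('pics/c3.png',np.hstack([cv2.resize(a,(400,400)),cv2.resize(b,(400,400),interpolation=2)]))
E
```

```text
[-0.09761173 -0.05972338  0.38212994] 0.3738200680401579 0.0 18.700000000000003
```

View pics/c3.png

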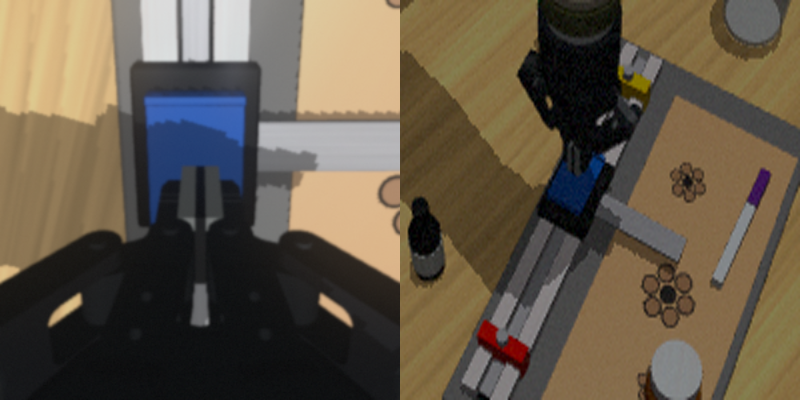

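```bash
python3 - <<'E'
from m import *
for z in (40,50,60,70): print(z,px('s3',287.5,184.5,z).round(1))
print(P(369,258,50),'pad corners in s3 top end:',px('s3',200+203/2,120+155/2.667,50),px('s3',200+(550-400)/2,120+205/2.667,50),px('s3',200+(575-400)/2,120+155/2.667,50))
print(ctrl.current_ee_pos(),ctrl.current_opening(),ctrl.current_tcp_rot())
E
python3 - <<'E'
import cv2
a=cv2.imread('pics/s3.png')[140:240,250:330]
cv2.imwrite('pics/c4.png',cv2.resize(a,(480,600),interpolation=2))
E
```

```text
40 [533.2  74.   40. ]
50 [538.2  68.6  50. ]
60 [543.3  63.2  60. ]
70 [548.4  57.8  70. ]
[543.85633878  66.85319893  50.        ] pad corners in s3 top end: [547.75909286 101.91763883  50.        ] [541.98961632  27.30019135  50.        ] [526.38897544  80.81238402  50.        ]
[544.05361654  66.84892878  41.03193662] 0.011861919004503505 [1.79995675e+02 1.68925727e-03 1.06799488e+02]
```

View pics/c4.png

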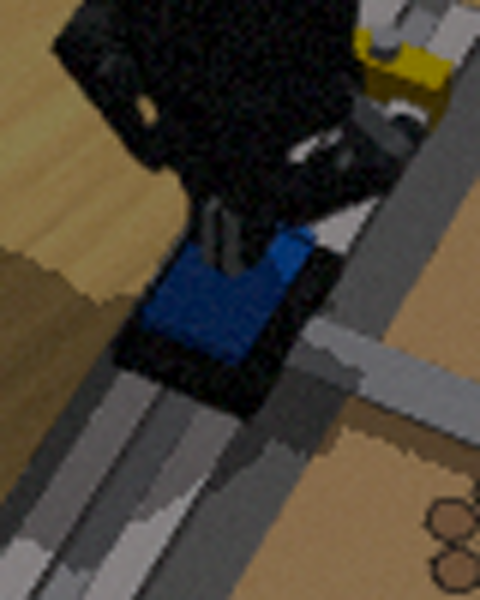

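The fingertips still seem to be above the pad, which fits the zero force reading. I'll keep descending slowly with a force guard.

```bash
python3 - <<'E'
from m import *
f0=ctrl.current_contact_force()
for z in range(39,21,-2):
    hit=ctrl.move_linear([pad[0],pad[1],z],v=12,f_stop=7.5)
    print(z,hit,ctrl.current_ee_pos().round(1),(ctrl.current_contact_force()-f0).round(1),round(ctrl.current_opening(),2))
    if hit or (ctrl.current_contact_force()-f0)[2]>4: break
print(ctrl.current_time_s())
E
```

```text
39 False [543.9  66.9  38.8] [-0.3 -1.   1.2] -0.19
37 False [543.9  66.9  36.9] [-0.  -0.2 -0.3] -0.25
35 False [543.9  66.8  34.9] [-0.4  0.4  0.3] 0.13
33 False [543.9  66.9  32.9] [ 0.3 -0.2  0.3] -0.15
31 False [543.9  66.9  30.9] [ 0.2 -0.9  0.5] 0.09
29 False [543.9  66.9  28.9] [0.  0.3 0.2] 0.05
27 False [543.9  66.8  26.9] [ 0.5 -0.8  0.2] 0.19
25 False [543.9  66.9  24.9] [0.1 0.3 0.9] 0.15
23 False [544.3  66.8  23.6] [-1.4 -0.1  6.9] 0.11
8.0833
```

```bash
python3 - <<'E'
from m import *
snap('scene','s5');snap('wrist','w5')
a=cv2.imread('pics/w5.png')[130:420,130:430]; b=cv2.imread('pics/s5.png')[140:240,230:330]
cv2.imwrite('pics/c5.png',np.hstack([cv2.resize(a,(400,400)),cv2.resize(b,(400,400),interpolation=2)]))
print(ctrl.current_contact_force(),ctrl.current_wrist_torque())
E
```

```text
[-2.15620435  0.46681941  5.64457053] [ 0.0504482   0.28937747 -0.01273194]
```

View pics/c5.png

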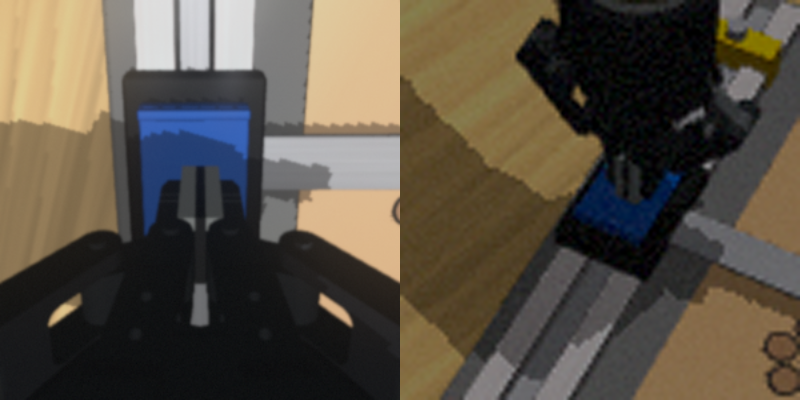

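```bash
python3 - <<'E'
from m import *
c=json.load(open('pics/w5.json'));print(c['camera_matrix'][0][0],c['origin'],c['attitude'])
p0=[pad[0],pad[1]]
for z in np.arange(22.5,10,-.75):
    hit=ctrl.move_linear([*p0,z],v=10,f_stop=8); ctrl.wait(.05)
    f=np.mean([ctrl.current_contact_force() for _ in range(4)],0)
    print(z,hit,ctrl.current_ee_pos().round(1),f.round(1))
    if hit or f[2]>8: break
print(ctrl.current_time_s())
E
```

```text
313.54679134936254 [521.1087265152615, 139.3935347531, 192.1284919613029] [162.65426463558384, -0.10160955132657948, 16.755569537449876]
22.5 False [544.3  66.9  23.2] [-1.2  0.5  6.7]
21.75 False [544.4  66.9  22.6] [-1.5 -0.2  6.8]
21.0 False [544.3  66.9  21.9] [-1.7 -0.6  6.7]
20.25 False [544.3  66.8  21.2] [-2.1 -0.8  7.2]
19.5 False [544.4  66.8  20.5] [-1.6  0.6  7.4]
18.75 False [544.4  66.8  19.7] [-2.5 -0.2  8.2]
9.9833
```

The force rises about 0.5 N/mm over 4 mm, which matches the pad spring, so the pad is down. Now I'll slide toward the red stop.

```bash
python3 - <<'E'
from m import *
u=np.array([-np.sin(np.radians(16.8)),np.cos(np.radians(16.8)),0])
q0=np.array([pad[0],pad[1],18.5])
F=lambda:np.mean([ctrl.current_contact_force() for _ in range(5)],0)
def rep(s,h=''):
    f=F();e=ctrl.current_ee_pos(); print(s,h,'along',round((q0-e)@u,1),'z',e[2].round(1),'f',f.round(1),'fu',(f@u).round(1),'t',ctrl.current_time_s(),flush=True)
    return f@u
h=ctrl.move_linear(q0-u*20,v=25,f_stop=7); rep('A',h)
if not h:
    h=ctrl.move_linear(q0-u*100,v=45,f_stop=7); rep('B',h)
snap('scene','s6');snap('wrist','w6')
a=cv2.imread('pics/w6.png'); b=cv2.imread('pics/s6.png')[150:300,200:350]
cv2.imwrite('pics/c6.png',np.hstack([cv2.resize(a,(400,300)),cv2.resize(b,(300,300),interpolation=2)]))
E
```

```text
A False along 20.1 z 19.5 f [-2.  -0.4  8.5] fu 0.2 t 10.9333
B False along 100.3 z 19.7 f [-1.5  0.7  7.5] fu 1.1 t 12.8583
```

View pics/c6.png

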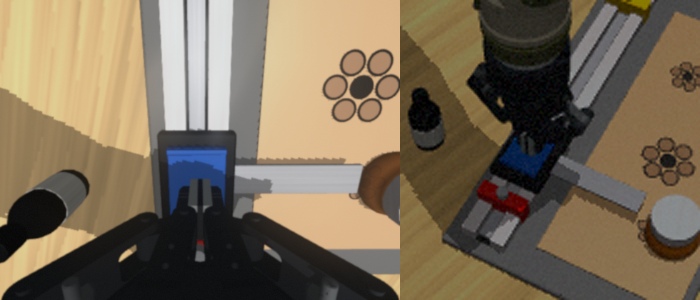

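```bash
python3 - <<'E'
from m import *
u=np.array([-np.sin(np.radians(16.8)),np.cos(np.radians(16.8)),0]);n=np.array([u[1],-u[0],0])
im=cv2.imread('pics/t1.png')
g=cv2.cvtColor(im[135:170,262:302],cv2.COLOR_BGR2HSV)
m=((g[...,1]<60)&(g[...,2]>130)).astype(np.uint8)
nn,l,s,c=cv2.connectedComponentsWithStats(m);k=1+np.argmax(s[1:,4]);print(s[k],c[k])
for j in (px('t1',262+c[k][0],135+c[k][1],42),): print(j,'u rel red',(j-red)@u,'n',(j-red)@n)
print('now pad rel red',(pad-red)@u-100)
E
```

```text
[ 11   6  19  19 264] [19.53030303 14.93181818]
[737.02401031  10.79286517  42.        ] u rel red 49.447641139829734 n 168.62594695919108
now pad rel red 58.897623886573314
```

Jar clearance from the ruler tip is about 13 mm, so the rest of the path is clear. Now the slow final approach.

```bash
python3 - <<'E'
from m import *
u=np.array([-np.sin(np.radians(16.8)),np.cos(np.radians(16.8)),0])
q0=np.array([pad[0],pad[1],18.5])
for s in [106,109,110.5,112,113,114,115,116,117,118,120,122,124,126,128]:
    h=ctrl.move_linear(q0-u*s,v=12,f_stop=5); 
    f=np.mean([ctrl.current_contact_force() for _ in range(6)],0);e=ctrl.current_ee_pos()
    print(s,h,round((q0-e)@u,1),'f',f.round(1),'fu',(f@u).round(1),'t',ctrl.current_time_s(),flush=True)
    if h or f@u>4: break
snap('scene','s7');snap('wrist','w7')
a=cv2.imread('pics/w7.png')[150:420,130:430]; b=cv2.imread('pics/s7.png')[190:290,200:300]
cv2.imwrite('pics/c7.png',np.hstack([cv2.resize(a,(400,400)),cv2.resize(b,(400,400),interpolation=2)]))
E
```

```text
106 False 106.3 f [-1.2  0.4  7.3] fu 0.8 t 13.6083
109 False 109.3 f [-1.1  0.6  7.5] fu 0.9 t 14.0083
110.5 False 110.8 f [-0.5  1.   7.5] fu 1.1 t 14.2833
112 False 112.3 f [-1.4  0.2  8.2] fu 0.6 t 14.5583
113 False 113.2 f [-2.  -0.3  7.8] fu 0.3 t 14.8083
114 False 113.9 f [-1.7  0.9  7.2] fu 1.4 t 15.0583
115 False 114.2 f [-2.2  4.4  8.3] fu 4.8 t 15.3083
```

View pics/c7.png

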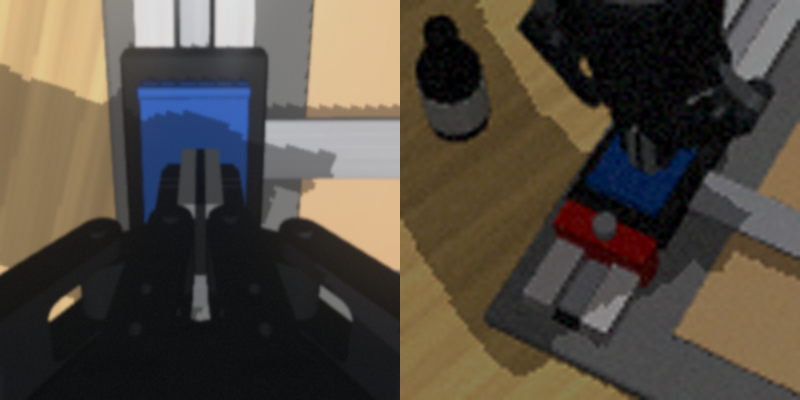

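The carriage is against the red clip: the lateral force rises at 114 mm against 113 predicted. I'll lift straight up and check.

```bash
python3 - <<'E'
from m import *
u=np.array([-np.sin(np.radians(16.8)),np.cos(np.radians(16.8)),0])
q=np.array([pad[0],pad[1],0])-u*115
ctrl.move_linear(q*[1,1,0]+[0,0,40],v=30)
ctrl.move_linear(q*[1,1,0]+[0,0,170],v=120)
ctrl.move_pose([300,350,250],[180,0,106.8]); ctrl.wait(.3)
print(ctrl.current_contact_force(),ctrl.current_time_s())
snap('top','t8')
im=cv2.imread('pics/t8.png')[170:260,185:345]
cv2.imwrite('pics/t8c.png',cv2.resize(im,None,fx=5,fy=5,interpolation=cv2.INTER_CUBIC))
E
```

```text
[ 0.55099244  0.24161286 -0.22543424] 19.5833
```

View pics/t8c.png

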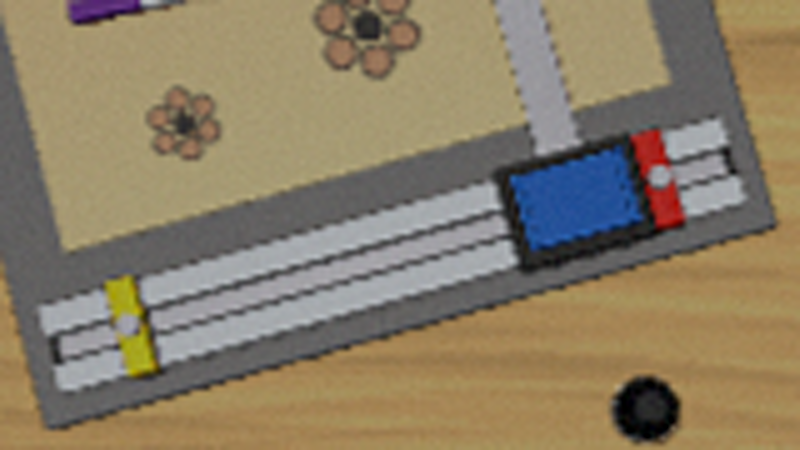

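The carriage is touching the red clip. The clip hasn't moved (screw head still at (659,176) in the crop), and neither have the yellow clip, the bottle or the marker.

```bash
python3 -c "
from cell import ctrl
print(ctrl.sign_off())"
```

```text
the job is handed in; nothing more can be done
None
```

The carriage rests against the red stop clip with the pad released, both clips unmoved in the last top view, and the job was handed in at about 19.6 s; the fingertip met the pad about 25 mm lower than the reported TCP height implied, so I pressed by force instead.

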